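Peel the top formed tray off a stuck stack and present it to the scanner

ROBOT

A 6-joint arm with a two-finger parallel gripper is mounted at the origin on the work surface. World frame = base frame: x ahead of the robot, y to its left, z up, the work surface at z = 0. Lengths are in m, angles in rad, forces in N, time in s.
With the tool pointing down it reaches from about 0.35 to 0.85 m from the base axis. Payload 8.1 kg.
Tool frame: the origin (TCP) lies midway between the tips of the shut fingers; the grasp point (between the pads) lies 19 mm behind it; z points along the fingers, y is the line along which they close (so a half turn about z gives the same grasp; the last joint's range is limited). The gripper opens to 85 mm and grips with 20 to 120 N. Pads are 22 mm wide; open, the fingers measure 114 mm over their backs; the gripper's body (76 mm by 85 mm) begins 54 mm behind the grasp point. The pads swing forward as they close: fully open they stand 13 mm farther back than shut.
Start: joints at [-1.375, 0.13, 1.488, -0, 1.523, -0.085], TCP at [0.166, -0.576, 0.231] pointing down, gripper open.
Joint ranges: [-2.96, 2.96], [-0.89, 2.26], [0.02, 2.5], [-1.34, 4.48], [0, 2.73], [-2.66, 2.66]. Speed limits (rad/s): [2.39, 2.39, 2.79, 3.14, 3.14, 3.14].

INTERFACE

Orientations are given as a unit quaternion [w, x, y, z].
In Python, from plant import manip gives the robot as it stands.
- The arm moves only by the tool jog_arm, called after "Request:" by a JSON object that holds its "api" and its "payload". Schema: {"type":"object","properties":{"steps":{"type":"object","properties":{"increments":{"type":"array","items":{"type":"array","items":{"type":"number"},"minItems":4,"maxItems":4},"minItems":1,"maxItems":8}},"additionalProperties":false,"required":["increments"]},"jaw":{"type":"number"},"only":{"type":"string"},"quiet":{"type":"boolean"},"lines":{"type":"string"}},"required":["steps"],"additionalProperties":false}. steps is an object whose key "increments" holds a list of rows, 1 to 8 of them, each of 4 numbers: dx, dy, dz in m, then a turn about the tool's z in rad; each row shifts and turns the commanded pose from where the row before left it, along the tool's axes as they then stand; what a row does not reach is not made up. A row lasts 1/8 s, in which the tool goes at most 0.0625 m and 0.188 rad, less where a joint would pass 70% of its speed; a pose out of reach is approached as far as the arm can. jaw is the finger opening in m, set as the call begins (left out keeps the last). The fingers move at their own pace and stop on an object; the grip force is fixed at half the most. Time passes only in rows, so rows that do not move let the fingers close. The tool returns the time, the measured TCP pose, the force, the opening and the grip force at its end. only (a regular expression) keeps the lines of the reply that match it, lines (a string "A,B") keeps lines A to B, and quiet returns only ok. Input that does not fit is refused with a message, and nothing moves.
- manip.get_obs(): the state, without advancing time (a new reading comes with each control period).
- manip.read_camera(name): name is "scene" or "top" or "wrist"; returns the picture (480x640x3 uint8, red, green, blue); there is no depth.
- manip.camera_model(name): a dict with "fovy" (degrees; the focal length in pixels is half the picture's height over the tangent of half this angle, whatever the lens; pixels are square), "cx", "cy" (the principal point, pixels), "world_to_cam" (4x4, takes a point from world to camera coordinates); the wrist camera has in their place "tool_from_camera" (4x4, takes a point from camera to tool coordinates, whose origin is the TCP and whose axes are the flange's). Camera axes: x right, y up, looking along -z (the intrinsics and any distortion apply to the point x, -y, -z); pixel columns grow to the right and rows downward; lengths in m; the calibration is good to about 2 mm. A picture is of the moment at which its call begins: read the wrist's pose just before it. camera_model takes no time and is no camera call.
- manip.close_job(): hands the job in; it is judged then, once.
The state is a dict: "t": time; "joints": joint angles; "qvel": joint speeds; "tau": joint torques, N m; "tool_pos": TCP position; "ee_rot": TCP orientation; "force": force on the tool from outside, world axes, zero at the start; "torque": the same for the moment, N m; "gripper_width": finger opening in m; "gripper_force": force on a finger pad.
Only numpy, scipy, OpenCV 4.12 (cv2) and the standard library are available. Lean on these libraries where they do the work, as an engineer would, in place of code of your own. Each camera call takes 0.05 s, during which the arm holds its last target. There are 200 camera calls.

TASK

The top tray of the nested stack sticks in the nest: pinch its rim and peel it, raising one corner a good finger's breadth while the opposite corner still sits in the nest, then lift it away so that the rest of the stack stays down in its rack. Finish holding the tray in the gripper, level, open side up and still, centred about 10 cm above the window of the code scanner so that the label under its floor can be read; do not let go, do not touch the scanner with the tray, and leave the tumbler, solder reel and screwdriver alone.

Things in the scene. Friction and masses are not known exactly. Their poses are not given: they have to be found in the camera images.
- tray: the top tray: dark grey formed plastic, 160 (x) by 120 (y) by 30 mm high, 65 g, open side +z, six pockets. Origin under the centre of its floor, z up, x along the long side. At the start it is nested in the stack with its yaw, origin 90 mm and rim top 120 mm above the table. Its rim is 9 mm wide and 14 mm high (local z 16 to 30 mm) with upright inner and outer faces
- stack: the rest of the stack: six equal dark grey trays nested tightly, moving as one, 0.46 kg, standing loose in the rack; origin under its centre, 6 mm above the table, z up, x along the long side; rims flush, 160 by 120 mm, top rim 106 mm above the table. The top tray is wedged in: pulled up flat it tends to drag this stack along; one corner comes up with 2 to 5 N and is free after some 7 mm
- rack: fixed aluminium tray rack around the stack: base plate 184 (x) by 144 (y) by 6 mm, an upright bent angle at each corner, 3 mm thick and 1.5 mm clear of the trays, up to 94 mm above the table (26 mm below the top tray's rim top); origin under its centre, x along the long side
- label (a point): middle of the paper label (45 by 30 mm) under the tray's floor, at the tray's origin
- corner0 (a point): top outer corner of the tray's rim at the tray's +x +y (80, 60, 30 mm from its origin); diagonally across from corner2; seated it is 120 mm above the table. Inside the rim the sloping 1.6 mm wall joins 12 mm below the rim's top and the pocket ribs end 18 mm below it, so a finger has room there; outside, the rims below are flush
- corner1 (a point): the same at the tray's -x +y; diagonally across from corner3
- corner2 (a point): the same at the tray's -x -y; diagonally across from corner0
- corner3 (a point): the same at the tray's +x -y; diagonally across from corner1
- scanner: presentation code scanner: fixed grey box with a dark top, 110 (x) by 150 (y) by 55 mm high, window upwards; origin under its centre
- window (a point): centre of the scanner's glass window (70 by 95 mm) on its top, 55 mm above the table; it looks straight up
- tumbler: bystander: clear plastic tumbler, 72 mm wide, 98 mm high, standing; origin under its centre
- solder_reel: bystander: reel of solder, 60 mm wide, 40 mm high, standing on a flange; origin under its centre
- driver: bystander: screwdriver with red handle, 170 mm long, lying

How it is judged:
On the way, in this order (a step that is already met when the one before it is completed fails the run):
1. a corner of the tray stands at least 12 mm above its seat while the opposite corner is still down in the nest (within 6 mm) (((z of corner0 in the frame of stack above 0.126 m and z of corner2 in the frame of stack below 0.12 m) or (z of corner1 in the frame of stack above 0.126 m and z of corner3 in the frame of stack below 0.12 m) or (z of corner2 in the frame of stack above 0.126 m and z of corner0 in the frame of stack below 0.12 m) or (z of corner3 in the frame of stack above 0.126 m and z of corner1 in the frame of stack below 0.12 m))), for 0.15 s.
2. the tray is clear of the stack, 60 mm above its seat (z of tray in the frame of stack above 0.144 m and contact force between tray and the fingers above 1 N), for 0.1 s.
At the end, for the whole second after the job is handed in: The tray is held in the fingers, its middle within 35 mm of the window's axis and its floor 50 to 160 mm above the window, level within 10 degrees, open side up, still, touching neither scanner nor stack; the rest of the stack stands down in its rack (within 4 mm), upright and still (horizontal distance between label and window below 0.035 m and z of label in the frame of window between 0.05 and 0.16 m and angle between tray's own z axis and vertical below 0.17 rad and linear speed of each of tray, stack below 0.02 m/s and contact force between tray and the fingers above 3 N and contact force between tray and scanner below 0.1 N and contact force between tray and stack below 0.1 N and z of stack in the frame of rack below 0.01 m and angle between stack's own z axis and vertical below 0.05 rad); the arm keeps its last pose, push and grip.
It fails at once if the rest of the stack is dragged up (15 mm) or tipped (10 degrees) (z of stack in the frame of rack above 0.021 m or angle between stack's own z axis and vertical above 0.175 rad).
It fails at once if the tray hits the scanner (contact force between tray and scanner above 1 N).
It fails at once if the clear tumbler is pushed away (30 mm) or knocked over (distance of tumbler from where it was at the start of the episode above 0.03 m or angle between tumbler's own z axis and vertical above 0.5 rad).
It fails at once if the solder reel is pushed away (30 mm) (distance of solder_reel from where it was at the start of the episode above 0.03 m).
It fails at once if the screwdriver is pushed away (30 mm) (distance of driver from where it was at the start of the episode above 0.03 m).
It also fails if it takes over 48 s, if anything falls off the work surface, if the arm or the gripper's body presses on something with over 40 N, if the wrist force passes 120 N, or if a joint passes its speed limit or range.

## Working session

There is one attempt and no reset: what is moved stays moved. The work goes in short steps, Python scripts to look and compute and a tool call to move; the robot and the scene stay as the last step left them, time stands still between calls to the robot, and variables do not carry over. Pictures are saved under pics/ and viewed, at most 10 in all, crops included, and the job is handed in when it is done.

```bash
ls; mkdir -p pics; python3 - <<'E'
from plant import manip
import cv2,numpy as np
for n in("scene","top"):
    im=manip.read_camera(n);cv2.imwrite(f"pics/{n}0.png",im[...,::-1])
    m=manip.camera_model(n);print(n,m)
print(manip.camera_model("wrist"));o=manip.get_obs();print(o)
E
```

```text
pics
plant.py
scene {'fovy': 57.68054095524675, 'cx': 314.654000605777, 'cy': 250.35241445845585, 'world_to_cam': array([[-0.79592504,  0.60536176,  0.00636174,  0.507441  ],
       [-0.48251797, -0.64068736,  0.59724042,  0.16997605],
       [ 0.3656224 ,  0.47228895,  0.80203704, -1.08428523],
       [ 0.        ,  0.        ,  0.        ,  1.        ]])}
top {'fovy': 46.240440986546766, 'cx': 319.82978255386, 'cy': 239.66905363757866, 'world_to_cam': array([[-0.0084328 , -0.99993521, -0.00764669, -0.07301871],
       [ 0.99233466, -0.00931105,  0.12322831, -0.55753239],
       [-0.12329153, -0.00654892,  0.99234889, -1.3003729 ],
       [ 0.        ,  0.        ,  0.        ,  1.        ]])}
{'fovy': 64.9275576644687, 'cx': 320.61091021746415, 'cy': 238.87596109811008, 'tool_from_camera': array([[ 2.90688883e-04,  9.50799739e-01,  3.09806024e-01,
         7.85092556e-02],
       [ 9.99999957e-01, -2.66480647e-04, -1.20459702e-04,
        -5.11556579e-04],
       [-3.19757429e-05,  3.09806046e-01, -9.50799775e-01,
        -1.40842479e-01],
       [ 0.00000000e+00,  0.00000000e+00,  0.00000000e+00,
         1.00000000e+00]])}
{'t': 0.1, 'joints': array([-1.37540577e+00,  1.31064478e-01,  1.48917764e+00, -4.38460455e-05,
        1.52300281e+00, -8.54310021e-02]), 'qvel': array([-1.29563390e-05, -1.18731620e-03, -4.02719319e-03,  1.35780693e-03,
        7.85557183e-05,  2.97252161e-04]), 'tau': array([ 4.06412428e-04, -5.70953393e+01, -5.01940763e+01, -2.73557953e-04,
        8.19682115e-03,  1.81560017e-05]), 'tool_pos': array([ 0.16617837, -0.57601069,  0.23035799]), 'ee_rot': array([-8.23685729e-04,  9.90158104e-01,  1.39950871e-01, -6.72619962e-05]), 'force': array([ 0.27301906, -0.43241028,  0.16159902]), 'torque': array([0.01690515, 0.01195416, 0.01018034]), 'gripper_force': 0.0, 'gripper_width': 0.08542553802860535}
```
View pics/scene0.png

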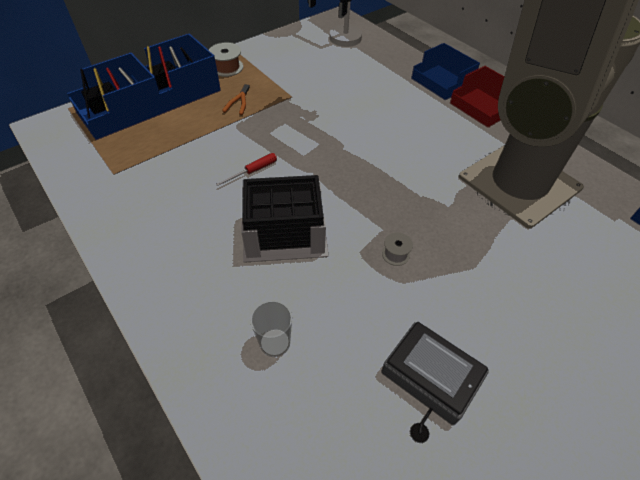

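View pics/top0.png

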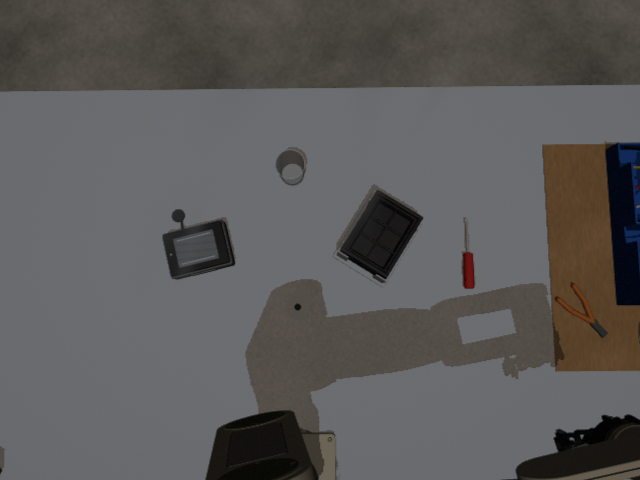

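The scene view shows the tray stack at about (283,200), scanner (435,370), tumbler (272,330), reel (398,247) and driver (250,170). In the top view the tray is at (380,235), scanner (198,249), tumbler (291,166) and driver (467,255). Next I'll measure the tray corners and the scanner window.

```bash
cat > h.py <<'E'
import numpy as np,cv2
from plant import manip
from scipy.spatial.transform import Rotation as R
def cam(n,obs=None):
    m=manip.camera_model(n);f=240/np.tan(np.radians(m["fovy"]/2))
    if n=="wrist":
        T=np.eye(4);q=obs["ee_rot"];T[:3,:3]=R.from_quat([*q[1:],q[0]]).as_matrix();T[:3,3]=obs["tool_pos"]
        T=T@m["tool_from_camera"]
    else: T=np.linalg.inv(m["world_to_cam"])
    return T,f,m["cx"],m["cy"]
def ray(c,uv):
    T,f,cx,cy=c;d=T[:3,:3]@np.array([(uv[0]-cx)/f,-(uv[1]-cy)/f,-1]);return T[:3,3],d/np.linalg.norm(d)
def plane(c,uv,z):
    o,d=ray(c,uv);return o+d*(z-o[2])/d[2]
def tri(c1,u1,c2,u2):
    o1,d1=ray(c1,u1);o2,d2=ray(c2,u2)
    s=np.linalg.lstsq(np.c_[d1,-d2],o2-o1,rcond=None)[0];a=o1+s[0]*d1;b=o2+s[1]*d2
    return (a+b)/2,np.linalg.norm(a-b)
def proj(c,p):
    T,f,cx,cy=c;q=np.linalg.inv(T)@np.r_[p,1];return np.array([cx-f*q[0]/q[2],cy+f*q[1]/q[2]])
E
python3 - <<'E'
from h import *
t=cv2.imread("pics/top0.png");s=cv2.imread("pics/scene0.png")
ct,cs=cam("top"),cam("scene");print("campos",ct[0][:3,3].round(3),cs[0][:3,3].round(3))
def blob(im,box,lo,hi):
    x,y,w,h=box;g=im[y:y+h,x:x+w].max(2);m=((g>=lo)&(g<hi)).astype(np.uint8)
    c=max(cv2.findContours(m,0,1)[0],key=cv2.contourArea)+[x,y];return c
for z,b in((.12,(325,180,110,110)),(.055,(155,210,85,75))):
    c=blob(t,b,0,60);r=cv2.minAreaRect(c);bp=cv2.boxPoints(r);print(r,cv2.contourArea(c))
    P=np.array([plane(ct,q,z) for q in bp]);print(bp.round(1).tolist(),P.round(4).tolist(),P.mean(0).round(4),np.linalg.norm(np.diff(P,axis=0),axis=1).round(4))
    for p in P: print("in scene",proj(cs,p).round(1))
hsv=None
print("tumbler",plane(ct,(291,175),0),"reel",plane(ct,(297,307),.04),"driver",plane(ct,(467,217),.01),plane(ct,(468,288),.01))
a=cv2.resize(t[175:290,325:435],None,fx=3.6,fy=3.6,interpolation=2);b=cv2.resize(s[170:270,225:335],None,fx=3.6,fy=3.6,interpolation=2)
c=cv2.resize(t[210:285,155:240],None,fx=3.6,fy=3.6,interpolation=2)
H=600;o=np.zeros((H,800,3),np.uint8)
for im,x,y in((a,0,0),(b,400,0)): im=np.clip(im.astype(float)*1.9,0,255);hh=min(im.shape[0],H-y);ww=min(im.shape[1],800-x);o[y:y+hh,x:x+ww]=im[:hh,:ww]
cv2.imwrite("pics/crop.png",o[:420])
E
```

```text
campos [ 0.392 -0.087  1.359] [0.882 0.314 0.765]
((379.5879821777344, 235.66952514648438), (55.03023147583008, 77.43539428710938), 31.607501983642578) 3957.0
[[335.8999938964844, 254.1999969482422], [376.3999938964844, 188.3000030517578], [423.29998779296875, 217.10000610351562], [382.70001220703125, 283.1000061035156]] [[0.5134, -0.1138, 0.12], [0.6612, -0.2066, 0.12], [0.5947, -0.3096, 0.12], [0.4488, -0.216, 0.12]] [ 0.5545 -0.2115  0.12  ] [0.1745 0.1226 0.1733]
in scene [330.3 216.3]
in scene [240.7 222. ]
in scene [242.2 177.6]
in scene [324.2 173.4]
((196.188232421875, 239.8470458984375), (67.46538543701172, 65.51300048828125), 77.47119140625) 3096.5
[[156.89999389648438, 214.0], [220.8000030517578, 199.8000030517578], [235.5, 265.70001220703125], [171.5, 279.8999938964844]] [[0.6187, 0.3052, 0.055], [0.6513, 0.1548, 0.055], [0.4952, 0.1186, 0.055], [0.4635, 0.2669, 0.055]] [0.5572 0.2114 0.055 ] [0.1539 0.1603 0.1516]
in scene [444.8 439.9]
in scene [364.3 376.3]
in scene [415.3 311.2]
in scene [490.5 362.6]
tumbler [ 0.72284777 -0.00785398  0.        ] reel [ 0.3985681 -0.023497   0.04     ] driver [ 0.61190719 -0.43514402  0.01      ] [ 0.44028923 -0.43055191  0.01      ]
```

View pics/crop.png

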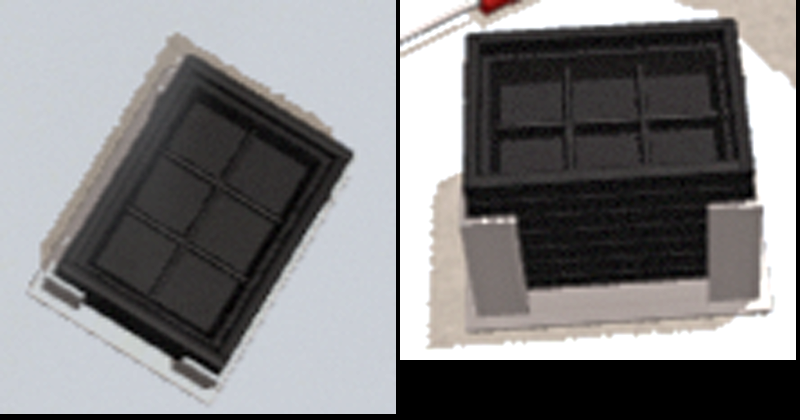

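Left crop (top view) has rim corners near crop pixels (188,55), (352,153), (218,373) and (57,272). Right crop (scene view) has them near (465,190), (468,33), (738,20) and (752,178). I'll triangulate them and measure the scanner window by its bright glass.

```bash
python3 - <<'E'
from h import *
t=cv2.imread("pics/top0.png");s=cv2.imread("pics/scene0.png")
ct,cs=cam("top"),cam("scene")
A=np.array([(188,55),(352,153),(218,373),(57,272)])/3.6+[324.6,174.6]
B=np.array([(65,190),(68,33),(338,20),(352,178)])/3.6+[224.6,169.6]
P=[]
for a,b in zip(A,B):
    p,e=tri(ct,a,cs,b);P.append(p);q=plane(ct,a,.12);r=plane(cs,b,.12);print(p.round(4),"gap",e.round(4),q.round(4)[:2],r.round(4)[:2])
for nm,cc,I in(("top",ct,A),("scene",cs,B)):
    Q=np.array([plane(cc,a,.12) for a in I]);print(nm,Q.mean(0).round(4),np.linalg.norm(Q-np.roll(Q,-1,0),axis=1).round(4),"yaw",[np.arctan2(*(d)[1::-1]).round(3) for d in (Q[0]-Q[3],Q[1]-Q[2],Q[3]-Q[2],Q[0]-Q[1])])
# window glass: brighter quad in dark top
def glass(im,box,cc,lo,hi):
    x,y,w,h=box;g=im[y:y+h,x:x+w].max(2);m=((g>=lo)&(g<hi)).astype(np.uint8)
    n,l,st,ce=cv2.connectedComponentsWithStats(m);return [(st[i].tolist(),(ce[i]+[x,y]).round(1)) for i in range(1,n) if st[i][4]>150]
print(glass(t,(165,220,70,58),ct,70,140));print(glass(s,(385,325,105,90),cs,70,140))
print(t[249,160:240].max(1).tolist())
E
```

```text
[ 0.6579 -0.2073  0.1159] gap 0.0014 [ 0.6576 -0.2073] [ 0.6588 -0.2035]
[ 0.5942 -0.3071  0.1185] gap 0.0019 [ 0.5947 -0.3075] [ 0.5943 -0.3049]
[ 0.4596 -0.2218  0.1167] gap 0.0001 [ 0.4594 -0.2215] [ 0.4617 -0.219 ]
[ 0.5239 -0.1246  0.1088] gap 0.0009 [ 0.5224 -0.124 ] [ 0.5303 -0.1175]
top [ 0.5585 -0.2151  0.12  ] [0.1182 0.1603 0.1161 0.1588] yaw [np.float64(-0.553), np.float64(-0.566), np.float64(0.998), np.float64(1.011)]
scene [ 0.5613 -0.2112  0.12  ] [0.1202 0.1579 0.1226 0.1546] yaw [np.float64(-0.59), np.float64(-0.575), np.float64(0.977), np.float64(1.004)]
[([0, 0, 16, 14, 170], array([171.5, 225.7])), ([18, 0, 33, 8, 154], array([194.4, 222.4])), ([58, 0, 12, 38, 200], array([231.1, 232.8])), ([9, 10, 44, 37, 1137], array([195.5, 248. ])), ([21, 45, 49, 13, 313], array([218. , 273.3]))]
[([39, 0, 66, 90, 183], array([467.3, 371.2])), ([19, 9, 69, 64, 2148], array([438.3, 364.5])), ([0, 51, 44, 39, 454], array([405.6, 396.2]))]
[111, 109, 108, 110, 85, 49, 35, 35, 34, 34, 33, 34, 33, 32, 33, 65, 76, 76, 76, 76, 76, 77, 77, 78, 79, 78, 79, 79, 80, 79, 79, 79, 78, 78, 78, 75, 74, 74, 73, 73, 73, 72, 72, 72, 72, 71, 70, 70, 71, 71, 70, 70, 70, 71, 70, 73, 71, 45, 25, 25, 25, 26, 26, 25, 25, 25, 18, 19, 44, 37, 21, 15, 72, 86, 102, 113, 113, 113, 113, 113]
```

```bash
python3 - <<'E'
from h import *
ct,cs=cam("top"),cam("scene")
p,e=tri(ct,(195.5,248),cs,(438.3,364.5));print("window",p.round(4),e.round(4),plane(ct,(195.5,248),.055).round(4),plane(cs,(438.3,364.5),.055).round(4))
E
```

```text
window [0.537 0.214 0.053] 0.0024 [0.5374 0.2125 0.055 ] [0.5372 0.2153 0.055 ]
```

Request:
{"api": "jog_arm", "payload": {"steps": {"increments":[[0.05, -0.017, 0, 0], [0.05, -0.017, 0, 0], [0.05, -0.017, 0, 0], [0.05, -0.017, 0, 0], [0.05, -0.017, 0, 0], [0.05, -0.017, 0, 0], [0.05, -0.017, 0, 0], [0.05, -0.017, 0, 0]]}}}

```text
t: 1.1
tool_pos: [0.514, -0.3336, 0.2308]
ee_rot: [-0.0, 0.99, 0.14, -0.0]
force: [-0.2, -0.5, -0.8]
gripper_width: 0.0856
gripper_force: 0.0
```

Request:
{"api": "jog_arm", "payload": {"steps": {"increments":[[0.05, -0.017, 0, 0], [0.02, -0.01, 0, 0], [0, 0, 0, -0.18], [0, 0, 0, -0.18], [0, 0, 0, -0.18], [0, 0, 0, -0.18], [0, 0, 0, -0.18], [0, 0, 0, -0.18]]}}}

```text
t: 2.1
tool_pos: [0.5719, -0.2902, 0.2309]
ee_rot: [-0.0, 0.776, 0.631, -0.0]
force: [-1.0, 0.3, 0.3]
gripper_width: 0.0854
gripper_force: 0.0
```

Request:
{"api": "jog_arm", "payload": {"steps": {"increments":[[0, 0, 0, -0.18], [0, 0, 0, -0.18], [0, 0, 0, -0.18], [0, 0, 0, -0.18], [0, 0, 0, -0.18], [0, 0, 0, -0.18], [0, 0, 0, -0.12], [0, 0, 0, 0]]}, "jaw": 0.04}}

```text
t: 3.1
tool_pos: [0.572, -0.2901, 0.2309]
ee_rot: [-0.0, 0.287, 0.958, -0.0]
force: [-0.4, 0.4, 0.2]
gripper_width: 0.0401
gripper_force: 0.0
```

```bash
python3 - <<'E'
from h import *
o=manip.get_obs();im=manip.read_camera("wrist");cv2.imwrite("pics/w1.png",np.clip(im[...,::-1]*1.6,0,255));np.save("w1.npy",[*o["tool_pos"],*o["ee_rot"]]);print(o["joints"].round(3))
E
```

```text
[-0.549  0.243  1.363 -0.     1.537 -1.538][ WARN:0@1.088] global loadsave.cpp:1063 imwrite_ Unsupported depth image for selected encoder is fallbacked to CV_8U.
```

View pics/w1.png

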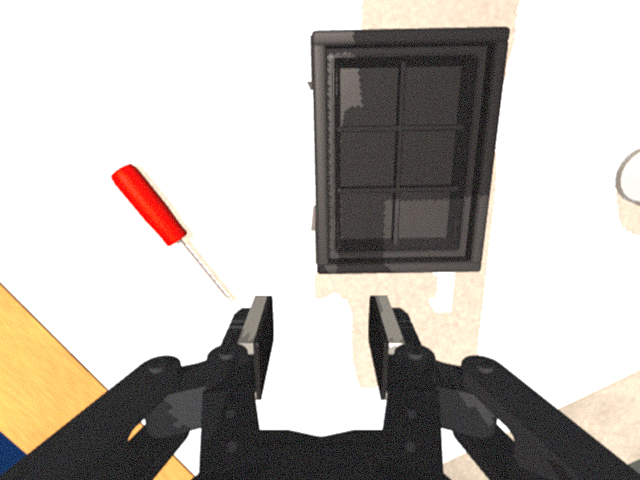

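The wrist view shows the tray rim corners at about (313,33), (507,30), (480,272) and (318,272). The fingertips are at (260,300) and (383,300), and the driver is off to the left.

```bash
python3 - <<'E'
from h import *
v=np.load("w1.npy");o=dict(tool_pos=v[:3],ee_rot=v[3:]);cw=cam("wrist",o);ct=cam("top")
im=cv2.imread("pics/w1.png").max(2)
m=((im<100)).astype(np.uint8);m[285:]=0;m[:,:290]=0;m[:,530:]=0
m=cv2.morphologyEx(m,2,np.ones((9,9)))
c=max(cv2.findContours(m,0,2)[0],key=cv2.contourArea);a=cv2.approxPolyDP(cv2.convexHull(c),8,True)[:,0];print(a.tolist())
W=np.array([(312,32),(508,29),(481,272),(317,273)])  # (-x,-y),(-x,+y),(+x,+y),(+x,-y)
A=np.array([(57,272),(188,55),(352,153),(218,373)])/3.6+[324.6,174.6]
P=np.array([plane(cw,w,.12) for w in W]);print(P.round(4),P.mean(0).round(4),np.linalg.norm(P-np.roll(P,-1,0),axis=1).round(4))
# match by nearest
for w,p in zip(W,P):
    k=min(A,key=lambda q:np.linalg.norm(plane(ct,q,.12)-p));print(*[x.round(4) for x in tri(cw,w,ct,k)])
for d in (P[3]-P[0],P[2]-P[1]):print("x-axis ang",np.arctan2(d[1],d[0]).round(3))
for d in (P[1]-P[0],P[2]-P[3]):print("y-axis ang",np.arctan2(d[1],d[0]).round(3))
Rm=cw[0]
q=o["ee_rot"];Rt=R.from_quat([*q[1:],q[0]]).as_matrix();print("tool x ang",np.arctan2(Rt[1,0],Rt[0,0]).round(3));print("tool axes corners",((P-o["tool_pos"])@Rt).round(4))
E
```

```text
[[507, 28], [479, 269], [338, 272], [323, 43], [362, 30]]
[[ 0.462  -0.2243  0.12  ]
 [ 0.5247 -0.1261  0.12  ]
 [ 0.6577 -0.2083  0.12  ]
 [ 0.5933 -0.3077  0.12  ]] [ 0.5594 -0.2166  0.12  ] [0.1165 0.1563 0.1184 0.1555]
[ 0.46   -0.223   0.1075] 0.0004
[ 0.5239 -0.1241  0.1155] 0.0022
[ 0.658  -0.2078  0.119 ] 0.0008
[ 0.5958 -0.309   0.1131] 0.0006
x-axis ang -0.566
x-axis ang -0.554
y-axis ang 1.002
y-axis ang 0.996
tool x ang 2.559
tool axes corners [[ 0.128  -0.0055  0.111 ]
 [ 0.1296  0.111   0.111 ]
 [-0.0266  0.1155  0.1109]
 [-0.0275 -0.003   0.1109]]
```

Request:
{"api": "jog_arm", "payload": {"steps": {"increments":[[-0.005, 0, 0.02, -0.02], [0, 0, 0.03, 0], [0, 0, 0.025, 0], [0, 0, 0, 0]]}, "jaw": 0.03}}

```text
t: 3.65
tool_pos: [0.5748, -0.2912, 0.1517]
ee_rot: [-0.003, 0.277, 0.961, 0.001]
force: [-1.0, 1.0, 0.1]
gripper_width: 0.0303
gripper_force: 0.0
```

```bash
python3 - <<'E'
from h import *
o=manip.get_obs();im=manip.read_camera("wrist");cv2.imwrite("pics/w2.png",np.clip(im[...,::-1]*1.9,0,255).astype(np.uint8));np.save("w2.npy",[*o["tool_pos"],*o["ee_rot"]])
E
```

```text
(no output)
```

View pics/w2.png

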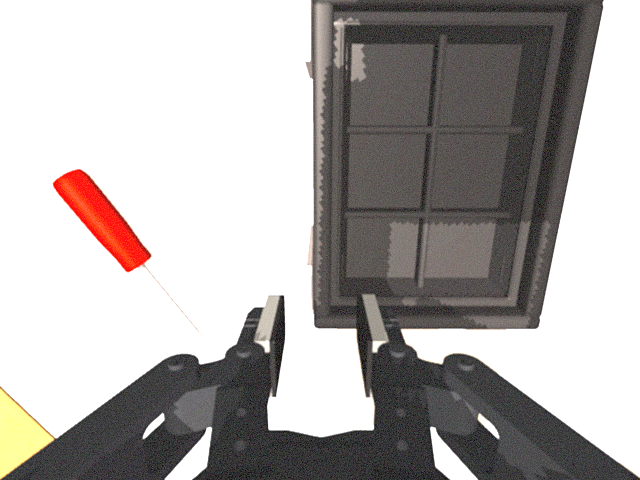

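The tray corners now sit at about (314,2), (603,2), (538,328) and (315,328), with the left rim between u≈315 and 333. I'll triangulate between the two wrist views.

```bash
python3 - <<'E'
from h import *
C=[]
for f in("w1.npy","w2.npy"):
    v=np.load(f);o=dict(tool_pos=v[:3],ee_rot=v[3:]);C.append(cam("wrist",o))
q=o["ee_rot"];Rt=R.from_quat([*q[1:],q[0]]).as_matrix()
g=cv2.GaussianBlur(cv2.imread("pics/w2.png"),(1,9),0).max(2)
for r in(150,200,250,290):print(r,g[r,306:345].tolist())
W1=[(312,32),(508,29),(481,272),(317,273)];W2=[(313,2),(604,2),(539,328),(315,328)]
P=[]
for a,b in zip(W1,W2):
    p,e=tri(C[0],a,C[1],b);P.append(plane(C[1],b,.12));print(p.round(4),e.round(4),"at .12 tool:",((P[-1]-o["tool_pos"])@Rt).round(4))
P=np.array(P);print(P.round(4),P.mean(0),np.linalg.norm(P-np.roll(P,-1,0),axis=1).round(4))
E
```

```text
150 [255, 255, 255, 255, 255, 255, 255, 170, 99, 111, 135, 160, 172, 176, 164, 150, 119, 99, 97, 91, 91, 87, 86, 78, 70, 70, 88, 102, 98, 100, 99, 92, 91, 82, 91, 82, 63, 60, 62]
200 [255, 255, 255, 255, 255, 255, 255, 220, 104, 110, 127, 151, 161, 148, 143, 119, 99, 93, 92, 88, 91, 90, 76, 75, 69, 76, 97, 97, 98, 100, 97, 90, 87, 84, 82, 69, 59, 61, 64]
250 [255, 255, 255, 235, 245, 237, 178, 106, 99, 111, 118, 137, 138, 133, 113, 93, 98, 91, 96, 89, 88, 84, 77, 70, 73, 91, 97, 98, 95, 96, 96, 86, 88, 85, 62, 61, 56, 59, 56]
290 [255, 255, 255, 255, 255, 244, 177, 113, 99, 111, 121, 129, 130, 122, 112, 95, 90, 94, 90, 90, 83, 85, 79, 69, 74, 93, 93, 95, 97, 94, 84, 86, 82, 74, 54, 65, 62, 66, 65]
[ 0.4445 -0.2154  0.0178] 0.0002 at .12 tool: [ 0.1239 -0.0034  0.0326]
[ 0.5281 -0.1233  0.1127] 0.0059 at .12 tool: [0.1239 0.1134 0.0326]
[ 0.6619 -0.2068  0.1128] 0.0007 at .12 tool: [-0.0245  0.1133  0.0315]
[ 0.5936 -0.3074  0.1195] 0.0008 at .12 tool: [-0.0245 -0.0032  0.0316]
[[ 0.4678 -0.228   0.12  ]
 [ 0.53   -0.1291  0.12  ]
 [ 0.6556 -0.2082  0.12  ]
 [ 0.5936 -0.3069  0.12  ]] [ 0.56176451 -0.21806054  0.12      ] [0.1168 0.1484 0.1166 0.1485]
```

Request:
{"api": "jog_arm", "payload": {"steps": {"increments":[[0, 0.0005, 0.02, 0], [0, 0, 0.014, 0], [0, 0, 0.008, 0], [0, 0, 0, 0]]}, "jaw": 0.03}}

```text
t: 4.2
tool_pos: [0.5766, -0.2916, 0.1132]
ee_rot: [-0.001, 0.277, 0.961, 0.0]
force: [0.4, 0.6, -0.9]
gripper_width: 0.0298
gripper_force: 0.0
```

Request:
{"api": "jog_arm", "payload": {"steps": {"increments":[[0, 0, 0, 0], [0, 0, 0, 0], [0, 0, 0, 0], [0, 0, 0, 0], [0, 0, 0, 0]]}, "jaw": 0}}

```text
t: 4.82
tool_pos: [0.5776, -0.2922, 0.1151]
ee_rot: [0.001, 0.277, 0.961, -0.0]
force: [0.1, -0.4, 6.0]
gripper_width: 0.0062
gripper_force: 59.3
```

```bash
python3 - <<'E'
from h import *
o=manip.get_obs();print(o["force"],o["torque"]);im=manip.read_camera("wrist");cv2.imwrite("pics/w3.png",np.clip(im[...,::-1]*1.9,0,255).astype(np.uint8))
E
```

```text
[ 0.06994793 -0.43430158  6.04123735] [ 0.14586013  0.06219989 -0.03196892]
```

View pics/w3.png

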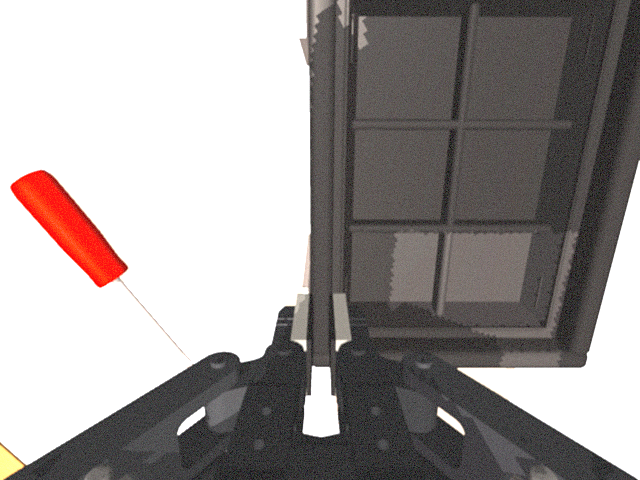

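The fingers straddle the left rim at about (322,330), but only some 5 mm deep. I'll reopen, go a little deeper and close again.

Request:
{"api": "jog_arm", "payload": {"steps": {"increments":[[0, 0, 0, 0], [0, 0, 0, 0], [0, 0, 0.003, 0], [0, 0, 0.002, 0], [0, 0, 0, 0], [0, 0, 0, 0]]}, "jaw": 0.025}}

```text
t: 5.62
tool_pos: [0.5772, -0.292, 0.1093]
ee_rot: [-0.0, 0.277, 0.961, 0.0]
force: [0.6, -0.6, 0.0]
gripper_width: 0.025
gripper_force: 0.0
```

Request:
{"api": "jog_arm", "payload": {"steps": {"increments":[[0, 0, 0, 0], [0, 0, 0, 0], [0, 0, 0, 0], [0, 0, 0, 0], [0, 0, 0, 0]]}, "jaw": 0}}

```text
t: 6.25
tool_pos: [0.5773, -0.2921, 0.1096]
ee_rot: [0.0, 0.277, 0.961, -0.0]
force: [-0.8, 0.4, 3.0]
gripper_width: 0.0068
gripper_force: 59.3
```

Request:
{"api": "jog_arm", "payload": {"steps": {"increments":[[0, 0, -0.001, 0], [0, 0, -0.001, 0], [0, 0, -0.001, 0], [0, 0, -0.001, 0], [0, 0, -0.001, 0]]}}}

```text
t: 6.88
tool_pos: [0.5768, -0.2917, 0.1138]
ee_rot: [-0.0, 0.277, 0.961, 0.0]
force: [0.1, 0.2, -4.4]
gripper_width: 0.0068
gripper_force: 58.5
```

```bash
python3 -c "
from plant import manip
o=manip.get_obs();print(o['force'],o['torque'])"
```

```text
[ 0.14815842  0.22338326 -4.44283438] [-0.27936903 -0.09809982 -0.05290306]
```

Request:
{"api": "jog_arm", "payload": {"steps": {"increments":[[0, 0, -0.001, 0], [0, 0, -0.001, 0], [0, 0, -0.001, 0], [0, 0, -0.001, 0], [0, 0, -0.001, 0]]}}}

```text
t: 7.5
tool_pos: [0.5772, -0.292, 0.1194]
ee_rot: [-0.0, 0.277, 0.961, -0.0]
force: [0.3, 0.2, -6.3]
gripper_width: 0.007
gripper_force: 58.5
```

```bash
python3 - <<'E'
from h import *
o=manip.get_obs();print(o['force'],o['torque'])
s=manip.read_camera("scene")[...,::-1];w=manip.read_camera("wrist")[...,::-1]
s0=cv2.imread("pics/scene0.png")
f=lambda im:np.clip(cv2.resize(im[170:270,225:335],None,fx=3.6,fy=3.6,interpolation=2).astype(float)*1.9,0,255)
o=np.zeros((600,800,3));o[:360,:396]=f(s0);o[:360,400:796]=f(s);o[360:,:320]=cv2.resize(np.clip(w*1.9,0,255),(320,240))
cv2.imwrite("pics/peel.png",o.astype(np.uint8))
E
```

```text
[ 0.30993648  0.15861816 -6.32058537] [-0.25788844 -0.20330404 -0.02968491]
```

View pics/peel.png

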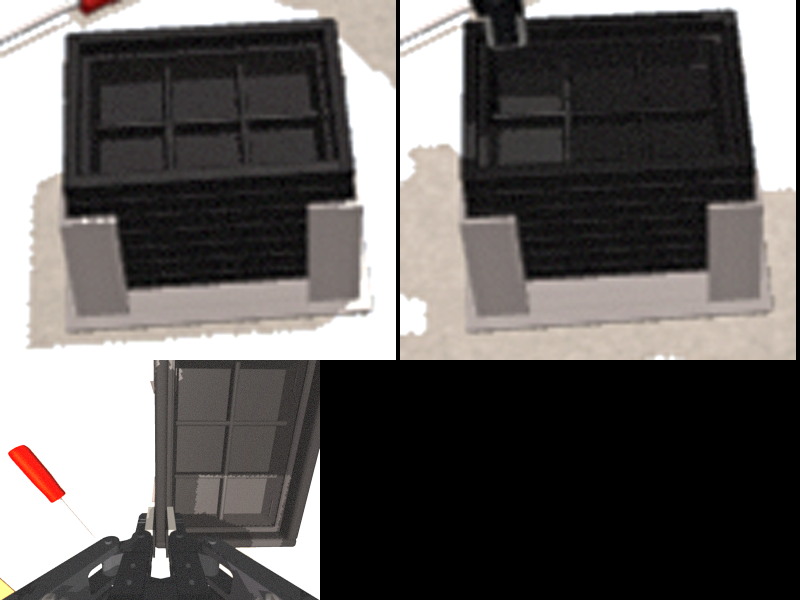

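The stack's bottom front edge went from crop y≈290 to ≈278, so the whole stack came up flat with the tray by about 9 mm. I'll lower it at once, then see whether a wider commanded opening weakens the grip so that the tray can pivot between the pads.

Request:
{"api": "jog_arm", "payload": {"steps": {"increments":[[0, 0, 0.0025, 0], [0, 0, 0.0025, 0], [0, 0, 0.0025, 0], [0, 0, 0.0025, 0], [0, 0, 0, 0], [0, 0, 0, 0]]}}}

```text
t: 8.35
tool_pos: [0.5775, -0.2924, 0.1099]
ee_rot: [0.001, 0.277, 0.961, -0.0]
force: [0.9, -2.9, -1.1]
gripper_width: 0.0074
gripper_force: 59.1
```

Request:
{"api": "jog_arm", "payload": {"steps": {"increments":[[0, 0, 0, 0], [0, 0, 0, 0]]}, "jaw": 0.006}}

```text
t: 8.6
tool_pos: [0.5774, -0.2922, 0.1097]
ee_rot: [0.0, 0.277, 0.961, -0.0]
force: [-0.1, -2.8, 1.3]
gripper_width: 0.0071
gripper_force: 59.3
```

Request:
{"api": "jog_arm", "payload": {"steps": {"increments":[[0, 0, 0, 0], [0, 0, 0, 0]]}, "jaw": 0.0075}}

```text
t: 8.85
tool_pos: [0.5773, -0.2922, 0.1096]
ee_rot: [0.0, 0.277, 0.961, -0.0]
force: [1.1, -3.8, 0.9]
gripper_width: 0.0077
gripper_force: 41.1
```

Request:
{"api": "jog_arm", "payload": {"steps": {"increments":[[0, 0, 0, 0], [0, 0, 0, 0]]}, "jaw": 0.0083}}

```text
t: 9.1
tool_pos: [0.5773, -0.2921, 0.1096]
ee_rot: [0.0, 0.277, 0.961, -0.0]
force: [0.4, -3.4, 2.2]
gripper_width: 0.0084
gripper_force: 19.5
```

Request:
{"api": "jog_arm", "payload": {"steps": {"increments":[[0, 0, 0, 0], [0, 0, 0, 0]]}, "jaw": 0.009}}

```text
t: 9.35
tool_pos: [0.5768, -0.2917, 0.109]
ee_rot: [-0.001, 0.277, 0.961, 0.0]
force: [-0.8, -2.3, 2.0]
gripper_width: 0.0091
gripper_force: 1.1
```

Request:
{"api": "jog_arm", "payload": {"steps": {"increments":[[0, 0, 0, 0], [0, 0, 0, 0]]}, "jaw": 0.0086}}

```text
t: 9.6
tool_pos: [0.5769, -0.2917, 0.109]
ee_rot: [-0.0, 0.277, 0.961, 0.0]
force: [-1.3, -1.8, 1.1]
gripper_width: 0.009
gripper_force: 7.6
```

Request:
{"api": "jog_arm", "payload": {"steps": {"increments":[[0, 0, -0.001, 0], [0, 0, -0.001, 0], [0, 0, -0.001, 0], [0, 0, -0.001, 0], [0, 0, -0.001, 0]]}}}

```text
t: 10.22
tool_pos: [0.577, -0.2917, 0.1141]
ee_rot: [-0.0, 0.277, 0.961, 0.0]
force: [-0.7, 1.5, -3.8]
gripper_width: 0.009
gripper_force: 10.1
```

Request:
{"api": "jog_arm", "payload": {"steps": {"increments":[[0, 0, -0.001, 0], [0, 0, -0.001, 0], [0, 0, -0.001, 0], [0, 0, 0, 0]]}}}

```text
t: 10.72
tool_pos: [0.5771, -0.2919, 0.1174]
ee_rot: [-0.0, 0.277, 0.961, 0.0]
force: [-1.8, 3.0, -4.2]
gripper_width: 0.0087
gripper_force: 12.1
```

```bash
cat > st.py <<'E'
from h import *
import sys
o=manip.get_obs();print(o['force'].round(2),o['torque'].round(3))
s=manip.read_camera("scene")[...,::-1];cv2.imwrite(f"pics/{sys.argv[1]}.png",s)
s0=cv2.imread("pics/scene0.png")
# rows of edges down columns: table/tray top rear edge, rim front, stack bottom edge on base plate
for nm,im in(("0",s0),("now",s)):
    g=cv2.GaussianBlur(im,(5,1),0).max(2).astype(int)
    print(nm,[("col",c,"rear edge",170+int(np.argmin(np.diff(g[170:200,c]))),"bottom",round(np.interp(45,g[238:258,c],np.arange(238,258)),1)) for c in(268,280,292,304)])
E
python3 st.py s2
```

```text
[-1.75  3.01 -4.22] [ 0.205  0.142 -0.04 ]
0 [('col', 268, 'rear edge', 177, 'bottom', np.float64(249.3)), ('col', 280, 'rear edge', 176, 'bottom', np.float64(248.6)), ('col', 292, 'rear edge', 175, 'bottom', np.float64(247.8)), ('col', 304, 'rear edge', 175, 'bottom', np.float64(247.0))]
now [('col', 268, 'rear edge', 174, 'bottom', np.float64(248.5)), ('col', 280, 'rear edge', 174, 'bottom', np.float64(247.8)), ('col', 292, 'rear edge', 173, 'bottom', np.float64(247.1)), ('col', 304, 'rear edge', 173, 'bottom', np.float64(246.5))]
```

Request:
{"api": "jog_arm", "payload": {"steps": {"increments":[[0, 0, -0.001, 0], [0, 0, -0.001, 0], [0, 0, -0.001, 0], [0, 0, 0, 0]]}}}

```text
t: 11.28
tool_pos: [0.5776, -0.2925, 0.1212]
ee_rot: [0.001, 0.277, 0.961, -0.0]
force: [-0.3, 0.5, -1.2]
gripper_width: 0.0091
gripper_force: 9.9
```

```bash
python3 st.py s3
python3 - <<'E'
from h import *
s=cv2.imread("pics/s3.png");t=manip.read_camera("top")[...,::-1];t0=cv2.imread("pics/top0.png");s0=cv2.imread("pics/scene0.png")
f=lambda im,x,y:np.clip(cv2.resize(im[y:y+75,x:x+100],(400,300),interpolation=2).astype(float)*3,0,255)
cv2.imwrite("pics/cmp.png",np.vstack([np.hstack([f(s0,235,172),f(s,235,172)]),np.hstack([f(t0,330,215),f(t,330,215)])]).astype(np.uint8))
E
```

```text
[-0.31  0.52 -1.2 ] [0.077 0.155 0.106]
0 [('col', 268, 'rear edge', 177, 'bottom', np.float64(249.3)), ('col', 280, 'rear edge', 176, 'bottom', np.float64(248.6)), ('col', 292, 'rear edge', 175, 'bottom', np.float64(247.8)), ('col', 304, 'rear edge', 175, 'bottom', np.float64(247.0))]
now [('col', 268, 'rear edge', 173, 'bottom', np.float64(248.8)), ('col', 280, 'rear edge', 173, 'bottom', np.float64(247.9)), ('col', 292, 'rear edge', 173, 'bottom', np.float64(247.2)), ('col', 304, 'rear edge', 173, 'bottom', np.float64(246.5))]
```

View pics/cmp.png

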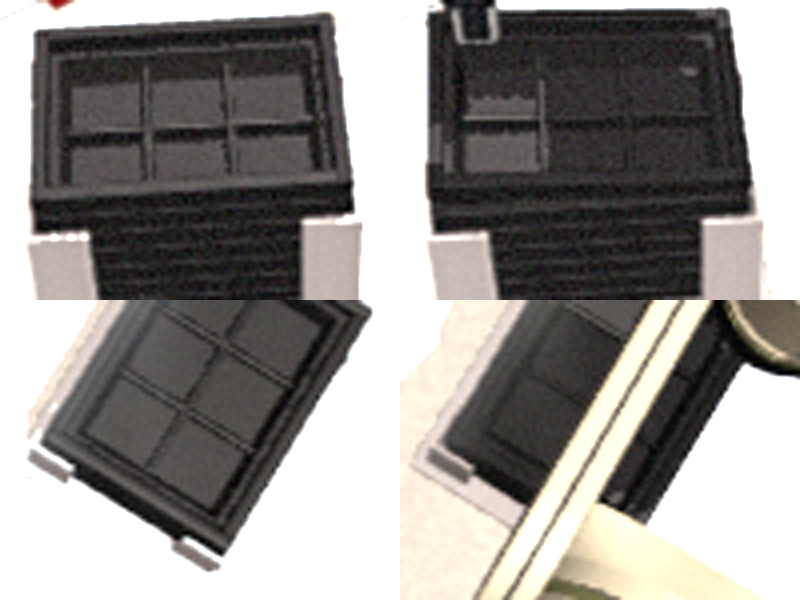

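Bottom left is the top view before the peel, with the arm covering it afterwards. Bottom right and the scene crop show the rear-left corner (≈430,10) raised, the front edge near y≈190–197 still down, and the rack angles unchanged. The pull dropped from 4.2 N to 1.2 N, so the corner has popped free. I'll go slightly higher and dwell.

Request:
{"api": "jog_arm", "payload": {"steps": {"increments":[[0, 0, -0.001, 0], [0, 0, -0.001, 0], [0, 0, 0, 0], [0, 0, 0, 0]]}}}

```text
t: 11.88
tool_pos: [0.5774, -0.2921, 0.1225]
ee_rot: [0.0, 0.277, 0.961, -0.0]
force: [0.8, -0.6, -0.8]
gripper_width: 0.0087
gripper_force: 9.6
```

```bash
python3 st.py s4
```

```text
[ 0.85 -0.56 -0.82] [-0.167 -0.122  0.013]
0 [('col', 268, 'rear edge', 177, 'bottom', np.float64(249.3)), ('col', 280, 'rear edge', 176, 'bottom', np.float64(248.6)), ('col', 292, 'rear edge', 175, 'bottom', np.float64(247.8)), ('col', 304, 'rear edge', 175, 'bottom', np.float64(247.0))]
now [('col', 268, 'rear edge', 173, 'bottom', np.float64(248.8)), ('col', 280, 'rear edge', 173, 'bottom', np.float64(247.9)), ('col', 292, 'rear edge', 173, 'bottom', np.float64(247.2)), ('col', 304, 'rear edge', 173, 'bottom', np.float64(246.5))]
```

Request:
{"api": "jog_arm", "payload": {"steps": {"increments":[[0, 0, -0.001, 0], [0, 0, -0.001, 0], [0, 0, 0, 0], [0, 0, 0, 0]]}}}

```text
t: 12.42
tool_pos: [0.577, -0.2918, 0.1242]
ee_rot: [-0.0, 0.277, 0.961, 0.0]
force: [-1.3, 0.5, -0.9]
gripper_width: 0.0086
gripper_force: 9.2
```

```bash
python3 st.py s5|tail -1
python3 - <<'E'
from h import *
s=manip.read_camera("scene")[...,::-1];w=manip.read_camera("wrist")[...,::-1];s0=cv2.imread("pics/scene0.png")
f=lambda im,x,y:np.clip(cv2.resize(im[y:y+75,x:x+100],(400,300),interpolation=2).astype(float)*5,0,255)
cv2.imwrite("pics/cmp2.png",np.vstack([np.hstack([f(s0,235,167),f(s,235,167)]),np.hstack([cv2.resize(np.clip(w*2.,0,255),(400,300)),np.zeros((300,400,3))])]).astype(np.uint8))
E
```

```text
now [('col', 268, 'rear edge', 173, 'bottom', np.float64(248.8)), ('col', 280, 'rear edge', 173, 'bottom', np.float64(248.0)), ('col', 292, 'rear edge', 173, 'bottom', np.float64(247.2)), ('col', 304, 'rear edge', 173, 'bottom', np.float64(246.5))]
```

View pics/cmp2.png

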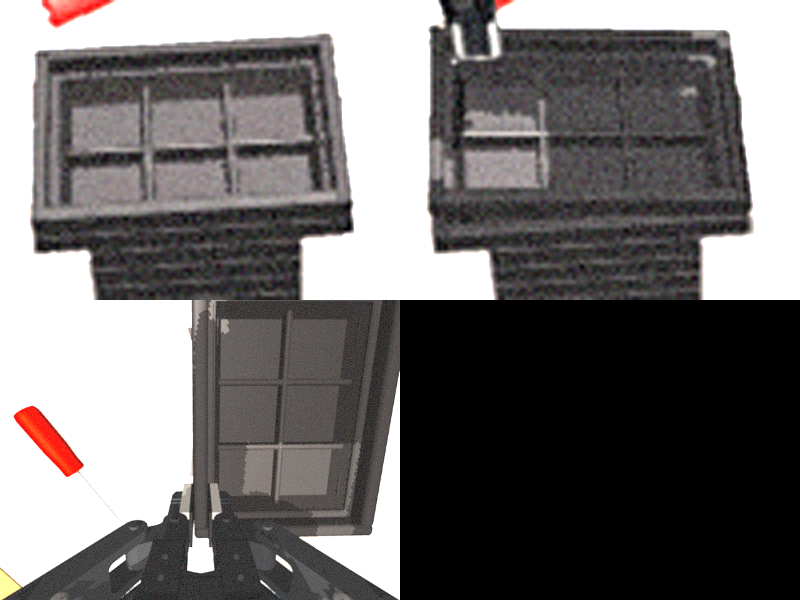

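The wedge-shaped gap along the front edge opens to the left (440,240) and closes at the right corner (750,215). So the gripped end is peeled up while the diagonal corner still sits. I'll firm up the grip moderately and lift slowly, watching the force.

Request:
{"api": "jog_arm", "payload": {"steps": {"increments":[[0, 0, 0, 0], [0, 0, -0.001, 0], [0, 0, -0.001, 0], [0, 0, -0.001, 0], [0, 0, 0, 0]]}, "jaw": 0.0082}}

```text
t: 13.2
tool_pos: [0.5771, -0.2919, 0.1273]
ee_rot: [-0.0, 0.277, 0.961, 0.0]
force: [-1.8, 0.8, -2.1]
gripper_width: 0.0086
gripper_force: 16.0
```

Request:
{"api": "jog_arm", "payload": {"steps": {"increments":[[0, 0, -0.001, 0], [0, 0, -0.001, 0], [0, 0, -0.001, 0], [0, 0, 0, 0]]}}}

```text
t: 13.7
tool_pos: [0.5773, -0.292, 0.1305]
ee_rot: [0.0, 0.277, 0.961, -0.0]
force: [-1.0, 1.1, -2.5]
gripper_width: 0.0084
gripper_force: 16.5
```

```bash
python3 st.py s6
```

```text
[-0.98  1.06 -2.52] [0.02  0.247 0.122]
0 [('col', 268, 'rear edge', 177, 'bottom', np.float64(249.3)), ('col', 280, 'rear edge', 176, 'bottom', np.float64(248.6)), ('col', 292, 'rear edge', 175, 'bottom', np.float64(247.8)), ('col', 304, 'rear edge', 175, 'bottom', np.float64(247.0))]
now [('col', 268, 'rear edge', 171, 'bottom', np.float64(248.8)), ('col', 280, 'rear edge', 171, 'bottom', np.float64(248.0)), ('col', 292, 'rear edge', 171, 'bottom', np.float64(247.3)), ('col', 304, 'rear edge', 172, 'bottom', np.float64(246.5))]
```

Request:
{"api": "jog_arm", "payload": {"steps": {"increments":[[0, 0, 0, 0], [0, 0, -0.001, 0], [0, 0, -0.001, 0], [0, 0, -0.001, 0], [0, 0, 0, 0]]}, "jaw": 0.0076}}

```text
t: 14.38
tool_pos: [0.5775, -0.292, 0.1337]
ee_rot: [0.0, 0.277, 0.961, -0.0]
force: [0.6, -0.3, -0.0]
gripper_width: 0.0081
gripper_force: 26.1
```

```bash
python3 st.py s7|sed -n '1p;3p'
```

```text
[ 0.58 -0.29 -0.04] [-0.062  0.025 -0.004]
now [('col', 268, 'rear edge', 170, 'bottom', np.float64(248.9)), ('col', 280, 'rear edge', 170, 'bottom', np.float64(248.2)), ('col', 292, 'rear edge', 170, 'bottom', np.float64(247.5)), ('col', 304, 'rear edge', 171, 'bottom', np.float64(246.8))]
```

Request:
{"api": "jog_arm", "payload": {"steps": {"increments":[[0, 0, -0.0015, 0], [0, 0, -0.0015, 0], [0, 0, -0.0015, 0], [0, 0, 0, 0]]}}}

```text
t: 14.92
tool_pos: [0.5773, -0.292, 0.1381]
ee_rot: [0.0, 0.277, 0.961, -0.0]
force: [0.4, 0.3, -0.6]
gripper_width: 0.0081
gripper_force: 26.1
```

```bash
python3 st.py s8|sed -n '1p;3p'
```

```text
[ 0.43  0.31 -0.57] [-0.108 -0.049 -0.012]
now [('col', 268, 'rear edge', 171, 'bottom', np.float64(248.9)), ('col', 280, 'rear edge', 196, 'bottom', np.float64(248.2)), ('col', 292, 'rear edge', 170, 'bottom', np.float64(247.5)), ('col', 304, 'rear edge', 170, 'bottom', np.float64(246.8))]
```

The pull is now down to the tray's own weight (0.6 N), and the stack's bottom edge is back at its original rows. I'll tighten fully and lift.

Request:
{"api": "jog_arm", "payload": {"steps": {"increments":[[0, 0, 0, 0], [0, 0, 0, 0], [0, 0, -0.002, 0], [0, 0, -0.004, 0], [0, 0, -0.006, 0], [0, 0, -0.01, 0], [0, 0, -0.01, 0], [0, 0, -0.01, 0]]}, "jaw": 0}}

```text
t: 15.98
tool_pos: [0.5773, -0.2921, 0.1809]
ee_rot: [0.0, 0.277, 0.961, -0.0]
force: [0.8, -0.1, -0.9]
gripper_width: 0.0069
gripper_force: 59.9
```

Request:
{"api": "jog_arm", "payload": {"steps": {"increments":[[0, 0, -0.01, 0], [0, 0, -0.01, 0], [0, 0, -0.01, 0], [0, 0, -0.01, 0], [0, 0, -0.005, 0], [0, 0, 0, 0], [0, 0, 0, 0]]}}}

```text
t: 16.85
tool_pos: [0.5769, -0.2918, 0.2242]
ee_rot: [-0.0, 0.277, 0.961, 0.0]
force: [-0.1, 0.5, -0.4]
gripper_width: 0.007
gripper_force: 59.9
```

```bash
python3 - <<'E'
from h import *
o=manip.get_obs();print(o["force"].round(2),o["torque"].round(3),o["joints"].round(2))
q=o["ee_rot"];Rt=R.from_quat([*q[1:],q[0]]).as_matrix()
# tray centre in tool frame from the grasp geometry: 24.5 mm.. measured TCP vs tray centre at seat
c=np.array([.5598,-.2158,0]);p=np.array([.5772,-.292,0]);off=(c-p)@Rt;print("off tool",off.round(4))
d=np.array([.5372,.214])-(o["tool_pos"]+Rt@off)[:2];print("world move",d.round(4),"tool",(np.r_[d,0]@Rt).round(4))
w=manip.read_camera("wrist")[...,::-1];s=manip.read_camera("scene")[...,::-1]
np.save("w4.npy",[*o["tool_pos"],*o["ee_rot"]]);cv2.imwrite("pics/w4.png",w);cv2.imwrite("pics/s9.png",s)
g=np.clip(w*1.9,0,255).max(2)
for c_ in(330,):print(g[100:480:20,c_].astype(int).tolist())
for r in(60,150,250,320):print(r,[int(x) for x in np.where(g[r]<140)[0][[0,-1]]])
E
```

```text
[-0.11  0.46 -0.45] [ 0.031  0.012 -0.027] [-0.55  0.26  1.36 -0.    1.53 -1.56]
off tool [0.0553 0.0553 0.    ]
world move [-0.0223  0.4296] tool [2.474e-01 3.519e-01 2.000e-04]
[68, 66, 70, 72, 83, 83, 76, 68, 76, 68, 66, 68, 66, 57, 74, 255, 255, 41, 72]
60 [309, 639]
150 [309, 629]
250 [310, 613]
320 [276, 603]
```

Request:
{"api": "jog_arm", "payload": {"steps": {"increments":[[0.008, 0.012, 0, 0], [0.018, 0.025, 0, 0], [0.025, 0.035, 0, 0], [0.025, 0.035, 0, 0], [0.025, 0.035, 0, 0], [0.025, 0.035, 0, 0], [0.025, 0.035, 0, 0], [0.025, 0.035, 0, 0]]}}}

```text
t: 17.95
tool_pos: [0.5588, 0.0131, 0.2248]
ee_rot: [-0.0, 0.277, 0.961, 0.0]
force: [1.1, -0.8, 0.4]
gripper_width: 0.0069
gripper_force: 59.9
```

Request:
{"api": "jog_arm", "payload": {"steps": {"increments":[[0.025, 0.035, 0, 0], [0.022, 0.034, 0, 0], [0.015, 0.024, 0, 0], [0.009, 0.012, 0, 0], [0, 0, 0.01, 0], [0, 0, 0.01, 0], [0, 0, 0, 0], [0, 0, 0, 0]]}}}

```text
t: 18.95
tool_pos: [0.5553, 0.1367, 0.2046]
ee_rot: [-0.0, 0.277, 0.961, -0.0]
force: [-0.2, 0.8, -0.1]
gripper_width: 0.0075
gripper_force: 59.8
```

```bash
python3 - <<'E'
from h import *
o=manip.get_obs();w=manip.read_camera("wrist")[...,::-1];s=manip.read_camera("scene")[...,::-1];t=manip.read_camera("top")[...,::-1]
np.save("w5.npy",[*o["tool_pos"],*o["ee_rot"]])
for n,i in(("w5",w),("s10",s),("t10",t)):cv2.imwrite(f"pics/{n}.png",i)
f=lambda im,x,y:np.clip(cv2.resize(im[y:y+150,x:x+200],(400,300),interpolation=2).astype(float)*1.8,0,255)
cv2.imwrite("pics/fin.png",np.vstack([np.hstack([f(s,340,240),f(t,130,170)]),np.hstack([cv2.resize(np.clip(w*2.,0,255),(400,300)),np.clip(cv2.resize(s[150:270,220:380],(400,300))*1.8,0,255)])]).astype(np.uint8))
E
```

```text
(no output)
```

View pics/fin.png

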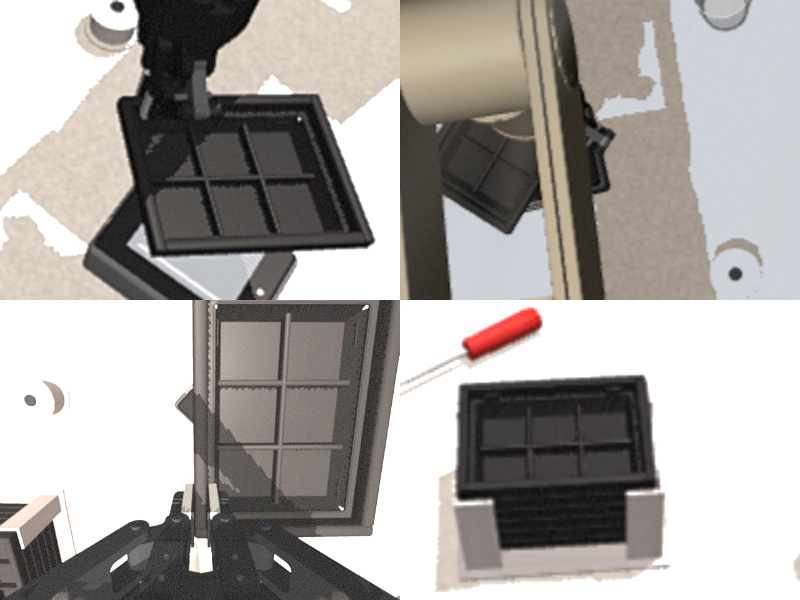

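The tray is held over the scanner, and the rest of the stack stands down in its rack (lower right). In the scene crop the tray corners are at (118,100), (318,95), (372,243) and (150,252). I'll measure tilt and centring from these.

```bash
python3 - <<'E'
from h import *
v=np.load("w5.npy");o=dict(tool_pos=v[:3],ee_rot=v[3:]);cw=cam("wrist",o);ct,cs=cam("top"),cam("scene")
S={3:(399,290),2:(499,287.5),1:(526,361.5),0:(415,366)}
Rt=R.from_quat([*v[4:],v[3]]).as_matrix()
print("c2",*[x.round(4) for x in tri(cs,S[2],ct,(187.5,286))]);print("c0",*[x.round(4) for x in tri(cs,S[0],cw,(595,373))])
print("c3",*[x.round(4) for x in tri(cs,S[3],cw,(313,378))])
n={3:(-.0247,-.0047),2:(.1353,-.0047),1:(.1353,.1153),0:(-.0247,.1153)}
for z in(.205,.215,.225):
  for k in S:
    print(z,k,S[k],proj(cs,[*(v[:3]+Rt@np.array([*n[k],0]))[:2],z]).round(1),end=" ")
  print()
# fit rigid tray pose (pnp) to scene corners
T,f,cx,cy=cs;obj=np.array([(80,-60,30),(-80,-60,30),(-80,60,30),(80,60,30)])/1000.
ok,rs,ts,err=cv2.solvePnPGeneric(obj,np.array([S[3],S[2],S[1],S[0]],float),np.array([[f,0,cx],[0,f,cy],[0,0,1]]),None,flags=cv2.SOLVEPNP_IPPE)
for r,t_,e in zip(rs,ts,err):
  D=np.diag([1,-1,-1.]);Rw=T[:3,:3]@D@cv2.Rodrigues(r)[0];p=T[:3,:3]@D@t_[:,0]+T[:3,3];print("label",p.round(4),"z-axis",Rw[:,2].round(3),"tilt",np.arccos(Rw[2,2]).round(3),e)
E
```

```text
c2 [0.4406 0.2008 0.1928] 0.0104
c0 [0.6383 0.2212 0.2099] 0.0035
c3 [0.5745 0.1211 0.2118] 0.0014
0.205 3 (399, 290) [397.7 291. ] 0.205 2 (499, 287.5) [501.3 283.4] 0.205 1 (526, 361.5) [531.6 358.1] 0.205 0 (415, 366) [415.8 367.8] 
0.215 3 (399, 290) [398.8 287.5] 0.215 2 (499, 287.5) [503.6 279.8] 0.215 1 (526, 361.5) [534.6 355.1] 0.215 0 (415, 366) [417.2 364.9] 
0.225 3 (399, 290) [399.9 283.9] 0.225 2 (499, 287.5) [506.  276.2] 0.225 1 (526, 361.5) [537.8 352. ] 0.225 0 (415, 366) [418.7 361.9] 
label [0.5682 0.2158 0.2035] z-axis [-0.456 -0.718 -0.526] tilt 2.124 [77.14176338]
label [0.5312 0.2122 0.2207] z-axis [ 0.195  0.338 -0.921] tilt 2.741 [77.55837377]
```

```bash
python3 - <<'E'
from h import *
cs=cam("scene")
S={3:(399,290),2:(499,287.5),1:(526,361.5),0:(415,366)}
T,f,cx,cy=cs;obj=np.array([(80,-60,0),(-80,-60,0),(-80,60,0),(80,60,0)])/1000.
K=np.array([[f,0,cx],[0,f,cy],[0,0,1]]);D=np.diag([1,-1,-1.])
ok,rs,ts,err=cv2.solvePnPGeneric(obj,np.array([S[3],S[2],S[1],S[0]],float),K,None,flags=cv2.SOLVEPNP_IPPE)
for r,t_,e in zip(rs,ts,err):
  Rw=T[:3,:3]@D@cv2.Rodrigues(r)[0];p=T[:3,:3]@D@t_[:,0]+T[:3,3]-Rw[:,2]*.03;print("label",p.round(4),"z-axis",Rw[:,2].round(3),"tilt",np.arccos(Rw[2,2]).round(3),e)
# wrist: predicted positions of corner0 for pitch angles (rotation about tool y through pad)
v=np.load("w5.npy");o=dict(tool_pos=v[:3],ee_rot=v[3:]);cw=cam("wrist",o);Rt=R.from_quat([*v[4:],v[3]]).as_matrix()
g=np.clip(cv2.imread("pics/w5.png")*2.,0,255).max(2)
print("rim left/right edges in w5:",[(r,[int(x) for x in np.where(g[r]<165)[0] if x>300][:1],int(np.where(g[r]<165)[0][-1])) for r in(40,120,200,280,340)])
for th in(0,.05,.1,.15):
  a=[]
  for tx in(.09,.05,.0,-.0247):
    d=np.array([tx,.1153,-.0107]);d2=np.array([tx*np.cos(th),d[1],d[2]+tx*np.sin(th)]);a.append(proj(cw,v[:3]+Rt@d2).round(0).tolist())
  print(th,a)
E
```

```text
label [0.5339 0.2089 0.1609] z-axis [-0.044  0.054  0.998] tilt 0.07 [0.05175131]
label [0.5145 0.204  0.1795] z-axis [0.895 0.198 0.4  ] tilt 1.159 [3.18788089]
rim left/right edges in w5: [(40, [308], 639), (120, [309], 633), (200, [310], 621), (280, [311], 609), (340, [306], 600)]
0 [[682.0, 85.0], [648.0, 207.0], [614.0, 331.0], [600.0, 383.0]]
0.05 [[669.0, 86.0], [642.0, 205.0], [614.0, 331.0], [602.0, 385.0]]
0.1 [[658.0, 88.0], [637.0, 204.0], [614.0, 331.0], [604.0, 387.0]]
0.15 [[647.0, 91.0], [631.0, 204.0], [614.0, 331.0], [606.0, 389.0]]
```

```bash
python3 - <<'E'
from h import *
for n in("w3","w5"):
  g=cv2.imread(f"pics/{n}.png").max(2).astype(int)
  if n=="w3":g=(g/1.9).astype(int)
  g=cv2.blur(g.astype(np.float32),(3,5)).astype(int)
  for r in(60,120,180,240,300,340):print(n,r,g[r,560:640:3].tolist())
  for c in(380,450,520):print(n,"col",c,g[330:400:3,c].tolist())
E
```

```text
w3 60 [44, 42, 30, 31, 32, 31, 29, 31, 32, 33, 33, 30, 34, 30, 29, 40, 43, 43, 44, 35, 27, 26, 28, 26, 25, 25, 29]
w3 120 [35, 37, 36, 36, 34, 30, 33, 31, 32, 28, 33, 42, 43, 43, 43, 27, 25, 26, 25, 25, 27, 30, 34, 40, 41, 44, 44]
w3 180 [31, 30, 30, 33, 32, 26, 36, 42, 43, 44, 36, 27, 26, 26, 25, 28, 26, 35, 39, 43, 46, 44, 43, 42, 48, 132, 134]
w3 240 [39, 34, 56, 63, 64, 49, 29, 25, 27, 26, 25, 30, 31, 38, 40, 45, 44, 44, 43, 72, 134, 134, 134, 134, 134, 134, 134]
w3 300 [50, 35, 27, 27, 26, 26, 27, 32, 38, 41, 44, 45, 42, 42, 93, 134, 134, 134, 134, 134, 134, 134, 134, 134, 134, 134, 134]
w3 340 [27, 26, 28, 27, 35, 38, 43, 45, 44, 44, 47, 132, 134, 134, 134, 134, 134, 134, 134, 134, 134, 134, 134, 134, 134, 134, 134]
w3 col 380 [44, 46, 40, 29, 29, 31, 31, 34, 37, 33, 30, 29, 29, 29, 28, 27, 30, 30, 27, 28, 29, 29, 30, 28]
w3 col 450 [44, 46, 40, 31, 30, 31, 31, 35, 42, 47, 48, 44, 37, 34, 34, 34, 34, 35, 36, 35, 34, 33, 32, 35]
w3 col 520 [60, 64, 58, 40, 34, 34, 33, 42, 59, 65, 66, 64, 79, 124, 134, 134, 134, 134, 134, 134, 134, 134, 134, 134]
w5 60 [45, 43, 38, 49, 43, 42, 42
[... 332 characters left out ...]
 43, 58, 65, 65, 51, 30, 28, 31, 32, 33, 38, 53, 60, 65, 66, 65, 64, 62, 204, 233, 232, 234, 233, 233, 233, 233]
w5 300 [63, 65, 62, 30, 29, 30, 32, 32, 34, 51, 60, 64, 67, 66, 66, 64, 207, 233, 233, 233, 233, 232, 233, 232, 232, 233, 233]
w5 340 [65, 38, 28, 30, 31, 34, 36, 47, 58, 64, 68, 65, 66, 65, 209, 233, 233, 232, 233, 232, 232, 233, 233, 232, 232, 232, 232]
w5 col 380 [31, 32, 32, 36, 44, 49, 46, 34, 29, 31, 30, 31, 30, 31, 31, 31, 30, 30, 28, 29, 28, 31, 29, 29]
w5 col 450 [35, 33, 32, 39, 45, 47, 43, 31, 28, 31, 31, 32, 30, 32, 31, 30, 30, 30, 30, 29, 30, 30, 29, 31]
w5 col 520 [41, 40, 42, 55, 63, 65, 51, 34, 33, 34, 43, 56, 64, 69, 69, 64, 112, 214, 233, 233, 233, 233, 233, 233]
```

```bash
python3 - <<'E'
from h import *
from scipy.optimize import least_squares
cs=cam("scene");v5=np.load("w5.npy")
w3=np.array([.5776,-.2922,.1151,0.001,.277,.961,0])
S5={3:(399,290),2:(499,287.5),1:(526,361.5),0:(415,366)}
B=np.array([(65,190),(68,33),(338,20),(352,178)])/3.6+[224.6,169.6];S3={0:B[0],3:B[1],2:B[2],1:B[3]}
cn={0:(80,60,30),1:(-80,60,30),2:(-80,-60,30),3:(80,-60,30)}
def fit(v,S,E,bot,name,ws):
    cw=cam("wrist",dict(tool_pos=v[:3],ee_rot=v[3:]/np.linalg.norm(v[3:])))
    def res(p,full=False):
        M=R.from_euler("ZYX",p[3:]).as_matrix();W=lambda q:M@(np.array(q)/1000)+p[:3]
        r=[ws*(proj(cs,W(cn[k]))-S[k]) for k in S]
        a,b=proj(cw,W((80,60,30))),proj(cw,W((0,60,30)))
        r.append([a[0]+(b[0]-a[0])*(y-a[1])/(b[1]-a[1])-u for u,y in E])
        a,b=proj(cw,W((80,60,30))),proj(cw,W((80,0,30)))
        r.append([a[1]+(b[1]-a[1])*(bot[0]-a[0])/(b[0]-a[0])-bot[1]])
        return np.concatenate(r)
    Rt=R.from_quat([*v[4:],v[3]]).as_matrix();c=v[:3]+Rt@[.0553,.0553,0.02]
    s=least_squares(res,[*c,-.566,0,0]);M=R.from_euler("ZYX",s.x[3:]).as_matrix()
    print(name,"label",s.x[:3].round(4),"yaw,pitch,roll",s.x[3:].round(3),"tilt",np.arccos(M[2,2]).round(3),"rms",np.sqrt((s.fun**2).mean()).round(2))
for ws in(1,.3):
    fit(w3,S3,[(634,180),(617,240),(603,300),(592,340)],(520,369),"seated",ws)
    fit(v5,S5,[(634.5,120),(625.5,180),(616.5,240),(607.5,300),(601.5,340)],(520,379),"held",ws)
E
```

```text
seated label [ 0.5599 -0.2153  0.0865] yaw,pitch,roll [-0.577 -0.017 -0.017] tilt 0.024 rms 0.64
held label [0.5422 0.2106 0.1731] yaw,pitch,roll [-0.56  -0.12  -0.017] tilt 0.121 rms 0.73
seated label [ 0.56   -0.2154  0.0866] yaw,pitch,roll [-0.577 -0.018 -0.016] tilt 0.024 rms 0.38
held label [0.5422 0.2106 0.1731] yaw,pitch,roll [-0.559 -0.122 -0.017] tilt 0.123 rms 0.22
```

The fit gives the tray about 5 mm from the window axis and about 0.11 m above it, tilted about 0.10–0.12 rad against a limit of 0.17. I'll lower it slightly, settle and hand in.

Request:
{"api": "jog_arm", "payload": {"steps": {"increments":[[0, 0, 0.004, 0], [0, 0, 0.004, 0], [0, 0, 0.002, 0], [0, 0, 0, 0], [0, 0, 0, 0], [0, 0, 0, 0], [0, 0, 0, 0], [0, 0, 0, 0]]}}}

```text
t: 20.1
tool_pos: [0.5552, 0.1375, 0.1949]
ee_rot: [0.0, 0.277, 0.961, 0.0]
force: [0.1, 0.1, -0.4]
gripper_width: 0.0069
gripper_force: 59.8
```

```bash
python3 -c "
from plant import manip
print(manip.get_obs()['qvel'].round(4));print(manip.close_job())"
```

```text
[ 0.0023  0.0015  0.0017  0.0014 -0.0016  0.0001]
the job is handed in; nothing more can be done
None
```

I handed the job in at 20.1 s with the top tray peeled off corner-first and held still about 10 cm above the scanner window, tilted about 0.1 rad (limit 0.17) and about 5 mm off centre; the stack was back down in its rack after my first pull dragged it up about 9 mm (under the 15 mm limit), and no verdict was printed.

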